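Check the slope of a tilting wing jig with a hand gauge

TASK

Pick up the hand gauge by its upright grip and, holding it, touch the ball tip of its stylus gently on top of the low stud of the tilting wing jig and then on top of the high stud. Then tilt the gauge to match the slope and press its foot lightly but firmly flush on the tilt plate, square and inside the marked rectangle with the stylus pointing away from the studs' side. Finish while still gripping the gauge and holding it pressed flush there, do not let go, and leave the model aeroplane, the paint jar and the screwdriver alone.

Things in the scene. Friction and masses are not known exactly. Their poses are not given: they have to be found in the camera images.
- gauge: Loose hand gauge, about 160 g (+-30 %), standing on its flat aluminium foot, 70 (x) x 50 (y) x 12 mm. A black upright grip, 32 (x) x 16 (y) mm, stands on its centre from 12 to 58 mm above the underside: pinch it across y. A 5 mm steel stylus rod runs level from the foot's +y side to a ball 72 mm from the centre. Origin: centre of the underside; z up.
- stylus_tip (a point): Centre of the 8 mm ball at the end of the gauge's stylus: at (0, 72, 9) mm in the gauge's frame, so the ball's lowest point is 5 mm above the plane of the foot's underside.
- tilt_plate: Sloping aluminium plate of the jig, 150 (x) x 130 (y) x 10 mm, hinged at its near, low edge, clamped at 8 to 22 degrees (varies); it does not give under hand forces. Origin: middle of the low edge on the top face, 38 mm above the bench; x runs uphill along the face, roughly away from the robot, y left along the hinge, z is the face's outward normal.
- outline (a point): Centre of the marked rectangle on the top face of the plate, at (75, 0, 0) mm in the plate's frame, with the plate's axes. The thin dark line is 96 (x) x 74 (y) mm; the foot (70 x 50) fits in with about 12 mm to spare all round.
- jig: The jig's fixed steel base under the tilt plate, 190 (x) x 140 (y) x 12 mm. Origin: centre of its underside, on the bench; x roughly away from the robot. An upright cheek (x 47 to 73, y 70 to 78 mm) at its left side rises to 105 mm; a clamp knob sits outside it.
- low_stud (a point): Steel stud of 12 mm diameter standing 8 mm out of the tilt plate at its low, right corner. This point: centre of its flat top, at (20, -53, 8) mm in the plate's frame; same axes.
- high_stud (a point): The same stud at the high, right corner. This point: centre of its flat top, at (130, -53, 8) mm in the plate's frame.
- model_plane: Bystander: grey model aeroplane, 170 mm long, 200 mm span, on a small stand, 65 mm tall. Origin under it. Not to be moved.
- paint_jar: Bystander: small glass paint jar with white cap, 38 mm diameter, 50 mm tall. Origin: centre of underside. Not to be moved.
- screwdriver: Bystander: screwdriver with black handle, 170 mm long, 26 mm thick, lying on the bench. Not to be moved.
Mind the look-alikes: they are no part of the job. Of the things shaped like the gauge, the aluminium one is meant.

How it is judged (in metres and radians):
On the way, in this order (a step that is already met when the one before it is completed fails the run):
1. the held gauge's ball tip touches the top of the low stud (distance between stylus_tip and low_stud below 0.0085 m and contact force between gauge and tilt_plate above 0.3 N and contact force between the fingers and gauge above 2 N), for 0.1 s.
2. then the held gauge's ball tip touches the top of the high stud (distance between stylus_tip and high_stud below 0.0085 m and contact force between gauge and tilt_plate above 0.3 N and contact force between the fingers and gauge above 2 N), for 0.1 s.
At the end, for the whole second after the job is handed in: Fingers still hold the gauge (over 2 N); its foot is flush on the tilt plate (2.6 degrees, 2 mm), centred in the marked rectangle within 13 mm and square within 8.5 degrees, stylus to the plate's left, pressed on with 2.5 to 25 N, at rest (angle between the z axis of gauge and the z axis of outline, either way round below 0.045 rad and angle between the y axis of gauge and the y axis of outline, either way round below 0.15 rad and y of stylus_tip in the frame of outline above 0 m and x of gauge in the frame of outline between -0.013 and 0.013 m and y of gauge in the frame of outline between -0.013 and 0.013 m and z of gauge in the frame of outline between -0.002 and 0.002 m and contact force between gauge and tilt_plate between 2.5 and 25 N and contact force between the fingers and gauge above 2 N and linear speed of gauge below 0.02 m/s); the arm keeps its last pose, push and grip.
It fails at once if the gauge is rammed into the jig (over 60 N) (contact force between gauge and tilt_plate above 60 N).
It fails at once if the model aeroplane is moved (distance of model_plane from where it was at the start of the episode above 0.015 m).
It fails at once if the paint jar is moved (distance of paint_jar from where it was at the start of the episode above 0.015 m).
It fails at once if the screwdriver is moved (distance of screwdriver from where it was at the start of the episode above 0.015 m).
It also fails if it takes over 45 s, if anything falls off the work surface, if the arm or the gripper's body presses on something with over 40 N, if the wrist force passes 120 N, or if a joint passes its speed limit or range.

ROBOT

A 7-joint arm with a two-finger parallel gripper is mounted at the origin on the work surface. World frame = base frame: x ahead of the robot, y to its left, z up, the work surface at z = 0. Lengths are in mm, angles in rad, forces in N, time in s.
With the tool pointing down it reaches from about 425 to 950 mm from the base axis. Payload 4.7 kg.
Tool frame: the origin (TCP) lies on the centre line of the jaws, within the pads' length; the fingertips stand 11 mm ahead of it and the grasp point (between the pads) lies 8 mm behind it; z points along the fingers, y is the line along which they close (so a half turn about z gives the same grasp; the last joint's range is limited). The gripper opens to 85 mm and grips with 20 to 120 N. Pads are 22 mm wide; open, the fingers measure 114 mm over their backs; the gripper's body (76 mm by 85 mm) begins 54 mm behind the grasp point. The pads swing forward as they close: fully open they stand 13 mm farther back than shut.
Start: joints at [-1.326, 0.469, -0.049, 1.532, 0.024, 1.141, -0.082], TCP at [182.473, 649.885, 242.335] pointing down, gripper open.
Joint ranges: [-2.59, 2.59], [-0.33, 1.99], [-1.39, 1.29], [0.1, 2.45], [-1.04, 4.18], [0.21, 1.99], [-2.66, 2.66]. Speed limits (rad/s): [2.57, 2.57, 3.14, 3.14, 3.14, 3.14, 3.14].

INTERFACE

Orientations are given as a unit quaternion [x, y, z, w].
In Python, from plant import arm, optics, job_done gives the robot as it stands.
- The arm moves only by the tool run_rows, called after "Emit:" by a JSON object that holds its "op" and its "data". Schema: {"type":"object","properties":{"segments":{"type":"object","properties":{"dx":{"type":"array","items":{"type":"number"},"minItems":1,"maxItems":20},"dy":{"type":"array","items":{"type":"number"},"minItems":1,"maxItems":20},"dz":{"type":"array","items":{"type":"number"},"minItems":1,"maxItems":20},"rx":{"type":"array","items":{"type":"number"},"minItems":1,"maxItems":20},"ry":{"type":"array","items":{"type":"number"},"minItems":1,"maxItems":20},"rz":{"type":"array","items":{"type":"number"},"minItems":1,"maxItems":20},"jaw":{"type":"array","items":{"type":"number"},"minItems":1,"maxItems":20}},"additionalProperties":false,"required":["dx","dy","dz","rx","ry","rz","jaw"]},"clamp_n":{"type":"number"},"only":{"type":"string"},"quiet":{"type":"boolean"},"lines":{"type":"string"}},"required":["segments"],"additionalProperties":false}. segments is an object with one list for each field, all of the same length, 1 to 20, a row being the entries at one place: dx, dy, dz (the shift in normalised numbers (1 is 1000 mm)), rx, ry, rz (a rotation vector in shares of 90 degrees (1.0 is 90 degrees)), jaw (the opening from 0.0 (shut) to 1.0 (fully open)); each row is the pose to reach, as a shift and turn from the pose commanded when the call began, along the tool's axes at that moment; what a row does not reach only later rows make up. A row lasts 1/10 s, in which the tool goes at most 50 mm and 0.15 rad, less where a joint would pass 70% of its speed; a pose out of reach is approached as far as the arm can. The fingers move at their own pace and stop on an object; clamp_n is the grip in N (left out, the last holds). Time passes only in rows, so rows that do not move let the fingers close. The tool returns the time, the measured TCP pose, the force, the opening and the grip force at its end. only (a regular expression) keeps the lines of the reply that match it, lines (a string "A,B") keeps lines A to B, and quiet returns only ok. Shift and turn numbers lie between -1 and 1, and a call with a number outside is refused. Input that does not fit is refused with a message, and nothing moves.
- arm.get_state(): the state, without advancing time (a new reading comes with each control period).
- optics.grab_frame(name): name is "scene" or "top"; returns a dict with "pixels" (420x560x3 uint8, blue, green, red), "z_map" (420x560 float32, mm along the optical axis (not along the pixel's ray), 0 where there is no reading), "vfov" (degrees; the focal length in pixels is half the picture's height over the tangent of half this angle, whatever the lens; pixels are square), "cx", "cy" (the principal point, pixels), "origin" and "orientation" of the camera in the world. Camera axes: x right, y down, z forward; pixel columns grow to the right and rows downward; lengths in mm; the calibration is good to about 2 mm. A picture is of the moment at which its call begins.
- job_done(): hands the job in; it is judged then, once.
The state is a dict: "t": time; "joints": joint angles; "qd": joint speeds; "effort": joint torques, N m; "tool_pos": TCP position; "tcp_rot": TCP orientation; "wrist_force": force on the tool from outside, world axes, zero at the start; "wrist_torque": the same for the moment, N m; "grip_width": opening from 0.0 (shut) to 1.0 (fully open); "grip_force": force on a finger pad.
Only numpy, scipy, OpenCV 4.12 (cv2) and the standard library are available. Lean on these libraries where they do the work, as an engineer would, in place of code of your own. Each camera call takes 0.05 s, during which the arm holds its last target. There are 200 camera calls.

## Working session

There is one attempt and no reset: what is moved stays moved. The work goes in short steps, Python scripts to look and compute and a tool call to move; the robot and the scene stay as the last step left them, time stands still between calls to the robot, and variables do not carry over. Pictures are saved under pics/ and viewed, at most 10 in all, crops included, and the job is handed in when it is done.

```bash
ls; mkdir -p pics; cat > h.py <<'E'
import numpy as np,cv2
from scipy.spatial.transform import Rotation as R
from plant import arm,optics,job_done
def grab(n):
    f=optics.grab_frame(n); np.savez(''+n+'.npz',**{k:np.array(v) for k,v in f.items()}); return f
def cloud(f):
    z=np.array(f['z_map'],float);h,w=z.shape;F=h/2/np.tan(np.radians(float(f['vfov']))/2)
    v,u=np.mgrid[:h,:w]
    P=np.stack([(u-float(f['cx']))/F*z,(v-float(f['cy']))/F*z,z],-1)
    o=f['orientation'];o=np.array(o)
    M=R.from_quat(o).as_matrix() if o.size==4 else o
    W=P@M.T+np.array(f['origin']); W[z==0]=np.nan
    return W
E
python3 - <<'E'
from h import *
for n in('scene','top'):
    f=grab(n);cv2.imwrite(f'pics/{n}0.png',f['pixels']);print(n,f['vfov'],f['cx'],f['cy'],f['origin'],f['orientation'])
print(arm.get_state())
E
```

```text
pics
scene 54.906907516887365 281.23597875507096 207.6485843966775 [1537.50335373 -170.35714577  775.89985835] [ 0.68525094  0.57324461 -0.28118136 -0.35036953]
top 44.36781940345981 281.71454695451 205.04378050881044 [5.30071595e+02 9.62710116e-01 1.53476778e+03] [ 0.71575764 -0.69775227  0.01669316 -0.02353969]
{'t': 0.1, 'joints': array([-1.32588507,  0.46937518, -0.04858487,  1.53359128,  0.0240937 ,
        1.14103899, -0.08227837]), 'qd': array([ 0.00232753, -0.0018681 , -0.00042759, -0.00274094,  0.00108372,
        0.00132222, -0.00141225]), 'effort': array([ 2.44987750e-04, -5.11516821e+01, -4.69205040e-02, -2.38390499e+01,
        1.07692141e-02,  4.40491669e-03,  4.49418124e-06]), 'tool_pos': array([182.37132266, 649.35094953, 241.34950758]), 'tcp_rot': array([ 1.36458790e-01,  9.90645327e-01, -9.09051604e-04, -9.24656472e-05]), 'wrist_force': array([1.03866964, 0.68711296, 0.27950752]), 'wrist_torque': array([-0.05685874, -0.01064161,  0.00183093]), 'grip_force': 0.0, 'grip_width': 1.000698261553578}
```

View pics/scene0.png

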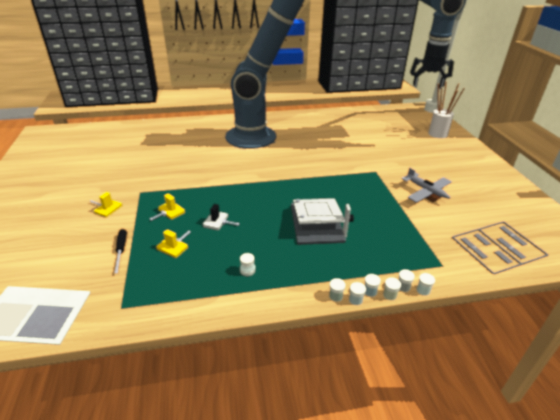

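View pics/top0.png

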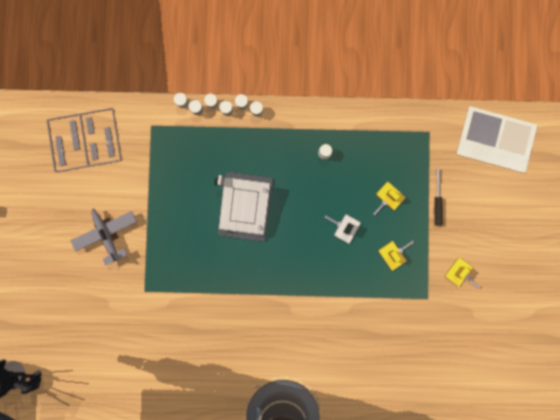

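Candidates in the top view: the white/aluminium gauge with black grip at (347,229), and yellow look-alikes at (391,197), (393,256) and (460,272). I choose (347,229) and will check it in an enlarged crop, which also shows the jig at (245,205).

```bash
python3 - <<'E'
from h import *
f=dict(np.load('top.npz'));im=f['pixels']
a=cv2.resize(im[195:260,315:380],(390,390),interpolation=cv2.INTER_CUBIC)
b=cv2.resize(im[167:245,205:283],(390,390),interpolation=cv2.INTER_CUBIC)
cv2.imwrite('pics/crop.png',np.hstack([a,b]))
W=cloud(f)
np.set_printoptions(precision=0,suppress=True,linewidth=250)
print('table',np.nanmedian(W[240:290,200:300,2]))
print(W[212:246:2,322:366:3,2])
print(W[170:246:4,212:280:4,2])
for p in [(229,347),(218,327),(205,245),(152,326)]:print(p,W[p])
E
```

```text
table 1.1014717315664484
[[-4.  7. -0.  2.  4.  1.  0.  5. -1. -2.  1.  3. -7. -3.  5.]
 [-5.  5.  3.  4.  4. -5.  5.  1.  3.  1.  6. -1.  4.  5.  2.]
 [ 0.  8.  0. -4.  2.  6.  3.  1. 14. -4.  1. -4.  6. 11. -0.]
 [ 3.  8. 11.  7.  2.  2. -6. -0. 11. 17. -0. -1.  0.  2. -2.]
 [ 3.  1. -3. 12.  1. -1. -0. 16. 13. 16. 13. 11.  0.  3. -0.]
 [-4.  4. -3. -1. 13. -1. -3. 16. 11.  8. 11. 10. 11. -0.  6.]
 [-1. -2. -2.  2.  2. 10. 13. 12. 14. 60. 12. 12. 13.  1.  1.]
 [ 6. -8.  3.  4. -1. 13. 10. nan 32. 58. 66. 10.  9.  3.  2.]
 [ 0.  3.  4.  6.  4. 10. 13. 13. 59. 62. 54. 18. -3.  6. -7.]
 [ 0. -0. -4.  3.  0.  8. 14. 12. 63. 54.  9. 15. -8.  5. -2.]
 [-2.  8. -2. -2. -0. 15. 11. 36. 59. 67. 16. -3. -1.  0. -5.]
 [ 4.  2.  3. -2. -3. 15. 15. 15. 39. 56. 11.  1.  3. -0.  0.]
 [ 3.  2.  3.  8.  1. 13.  4.  9. 14. 15. 13.  4.  7.  1.  4.]
 [-1. -6. -1. nan  1.  2. 14. 10. 15. 17.  6.  5. -1.  1. -1.]
 [-3.  0.  2. nan -6. -2.  3. 11.  8.  5.  2.  1. -2. -0.  3.]
 [-4.  4.  3.  2.  2. -3.  5.  2. 11. 16.  2. -6. -2.  7.  2.]
 [ 3. -3.  1. -1.  9.  3.  4.  1.  5. -6.  2.  0.  3. -0.  8.]]
[[ 
[... 1090 characters left out ...]
 47.  44.  43.  51.  47.  46.  49.   4.   0.   5.]
 [  6.   2.  42.  37.  52.  42.  45.  43.  45.  40.  46.  48.  49.  42.  -7.  -2.  -0.]
 [  9.  -5.  41.  40.  37.  41.  43.  40.  43.  37.  46.  48.  52.  12.  -1.  -6.  -1.]
 [  4.   8.  12.  31.  30.  38.  35.  38.  45.  40.  40.  35.  36.  15.   4.  -0.  -2.]
 [  1.   0.  10.  16.  13.  13.  14.  16.  10.  13.  16.  27.  42.  12.  -5.  -1.   8.]
 [ -1.   4.   3.   8.   3.  -5.  -1.  15.   7.  10.  16.  13.  14.  13.   4.   2.  -3.]
 [  0.   2.   0.   0.  -2.  -1.  -7.  -2.  -1.   4.  -3.   3.  -5.   8.  -2.   2.   1.]]
(229, 347) [ 550. -173.   54.]
(218, 327) [ 582. -118.   14.]
(205, 245) [612. 122.  51.]
(152, 326) [ 771. -108.   53.]
```

View pics/crop.png

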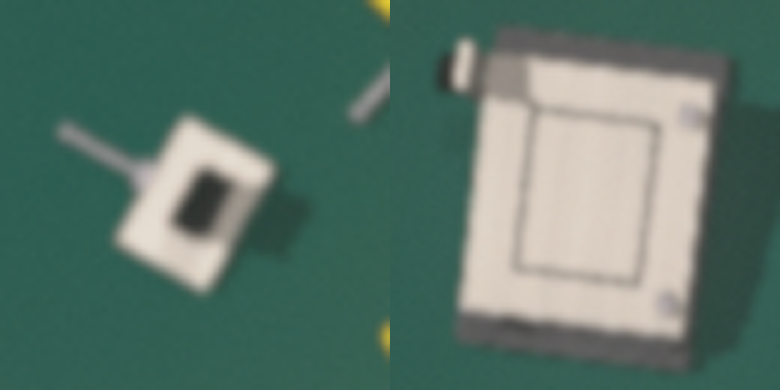

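The crop confirms an aluminium foot and black grip, with the foot corners at crop (188,115), (277,165), (208,295), (114,240) and the ball at (64,130). On the jig, the outline corners are at (538,106), (660,122), (637,284), (516,270), and the studs at (692,115) and (669,303).

```bash
cat > m.py <<'E'
from h import *
f=dict(np.load('top.npz'));W=cloud(f)
F=210/np.tan(np.radians(float(f['vfov']))/2);o=f['orientation'];M=R.from_quat(o).as_matrix() if o.size==4 else o
def ray(x,y,s,u0,v0):
    u=(x+.5)/s-.5+u0;v=(y+.5)/s-.5+v0
    return M@np.array([(u-float(f['cx']))/F,(v-float(f['cy']))/F,1])
def hit(d,n,c): # n.p=c
    O=f['origin'];return O+d*(c-n@O)/(n@d)
E
cat > m1.py <<'E'
from m import *
from scipy.optimize import least_squares
np.set_printoptions(precision=2,suppress=True)
Z=np.array([0,0,1.])
tb=np.nanmedian(np.r_[W[245:290,160:300,2].ravel(),W[130:165,160:300,2].ravel(),W[265:290,310:370,2].ravel()]);print('table',tb)
c=[hit(ray(x,y,6,315,195),Z,12+tb) for x,y in [(188,115),(277,165),(208,295),(114,240)]]
ball=hit(ray(64,130,6,315,195),Z,9+tb)
ctr=np.mean(c,0);print('gauge ctr',ctr,'ball',ball,'d',np.hypot(*(ball-ctr)[:2]))
xa=(c[0]+c[1]-c[2]-c[3]);ya=c[0]+c[3]-c[1]-c[2]
print('sizes',np.linalg.norm(xa)/2,np.linalg.norm(ya)/2,'yaw x',np.degrees(np.arctan2(xa[1],xa[0])),'yaw y-90',np.degrees(np.arctan2(ya[1],ya[0]))-90,'ball',np.degrees(np.arctan2(*(ball-ctr)[1::-1]))-90)
g=W[222:237,340:354].reshape(-1,3);g=g[(g[:,2]>50)];print('grip top',np.nanmean(g,0),len(g))
# plate
P=[(148,106),(270,122),(247,284),(126,270)]
m=np.zeros(W.shape[:2],np.uint8)
cv2.fillPoly(m,[np.array([[205+x/5,167+y/5] for x,y in [(95,105),(290,140),(280,280),(255,320),(90,300)]],np.int32)],1)
Q=W[(m>0)&~np.isnan(W[...,2])]
for _ in range(5):
    k=np.linalg.lstsq(np.c_[Q[:,:2],np.ones(len(Q))],Q[:,2],rcond=None)[0]
    r=Q[:,2]-np.c_[Q[:,:2],np.ones(len(Q))]@k;Q=Q[abs(r)<3*1.48*np.median(abs(r))]
n=np.array([-k[0],-k[1],1]);c0=k[2]/np.linalg.norm(n);n/=np.linalg.norm(n)
print('tilt',np.degrees(np.arccos(n[2])),'uphill az',np.degrees(np.arctan2(-n[1],-n[0])),len(Q),r.std())
c=[hit(ray(x,y,5,205,167),n,c0) for x,y in P]
S=[hit(ray(x,y,5,205,167),n,c0+8) for x,y in [(279,303),(302,115)]]
xa=c[0]+c[1]-c[2]-c[3];ya=c[0]+c[3]-c[1]-c[2];ctr=np.mean(c,0)
print('outline ctr',ctr,'sizes',np.linalg.norm(xa)/2,np.linalg.norm(ya)/2,'yaw',np.degrees(np.arctan2(xa[1],xa[0])),np.degrees(np.arctan2(ya[1],ya[0]))-90)
xx=xa-n*(n@xa);xx/=np.linalg.norm(xx)
Rp=np.c_[xx,np.cross(n,xx),n]
print('studs from pic',S,np.linalg.norm(S[1]-S[0]))
for v in [(-55,-53,8),(55,-53,8),(-75,0,0)]:print(v,ctr+Rp@v)
E
python3 m1.py
```

```text
table 1.0010302026046247
gauge ctr [ 552.12 -178.53   13.  ] ball [ 586.78 -112.82   10.  ] d 74.294694118777
sizes 71.98904970051079 51.627756352990595 yaw x -28.12445356413398 yaw y-90 -28.479991255104387 ball -27.812841438508052
grip top [ 550.85 -176.62   57.97] 66
tilt 12.455895932118167 uphill az -7.740364846594097 1499 3.248091908059275
outline ctr [609.33 124.54  54.85] sizes 96.2274915911532 70.6585014457981 yaw -7.269247633105104 -5.610837230791219
studs from pic [array([548.97,  76.13,  51.27]), array([655.84,  64.84,  75.  ])] 110.05448697490434
(-55, -53, 8) [547.62  79.    50.89]
(55, -53, 8) [654.16  65.41  74.61]
(-75, 0, 0) [536.68 133.81  38.67]
```

```bash
cat > go.py <<'E'
from h import *
Rp=R.from_euler('ZY',[-6.5,-12.456],degrees=True).as_matrix()   # plate axes in world
C=np.array([610,123.8,54.2])                                  # outline centre
def rel(p,T):
    s=arm.get_state();A=R.from_quat(s['tcp_rot']).as_matrix()
    print(np.round(A.T@(np.array(p)-s['tool_pos']),1),np.round(R.from_matrix(A.T@T).as_rotvec(),3))
def down(az): # tool y azimuth
    a=np.radians(az);y=np.array([np.cos(a),np.sin(a),0]);z=np.array([0,0,-1.]);return np.c_[np.cross(y,z),y,z]
Tp=Rp@np.diag([-1,1,-1.])
E
python3 - <<'E'
from go import *
print(Rp)
rel([480,420,242],down(62)); rel([552,-178,140],down(62)); rel([552,-178,29],down(62))
E
```

```text
[[ 0.97018509  0.11320321 -0.21430332]
 [-0.11053863  0.99357186  0.02441678]
 [ 0.21568981  0.          0.97646193]]
[-348.6 -140.3   -0.4] [-0.002  0.     0.215]
[-579.5 -696.4  102.7] [-0.002  0.     0.215]
[-579.5 -696.2  213.7] [-0.002  0.     0.215]
```

The manual's scale: shifts go in shares of 1000 mm and turns go in shares of 90 degrees. Converting my numbers, -696 mm / 1000 = -0.696, -580 mm / 1000 = -0.58, 0.215 rad / 1.5708 = 0.1369.

Emit:
{"op": "run_rows", "data": {"segments": {"dx": [-0.35,-0.35,-0.35,-0.35,-0.35,-0.35,-0.35,-0.35,-0.58,-0.58,-0.58,-0.58,-0.58,-0.58,-0.58,-0.58,-0.58,-0.58,-0.58,-0.58],"dy": [-0.14,-0.14,-0.14,-0.14,-0.14,-0.14,-0.14,-0.14,-0.696,-0.696,-0.696,-0.696,-0.696,-0.696,-0.696,-0.696,-0.696,-0.696,-0.696,-0.696],"dz": [0,0,0,0,0,0,0,0,0,0,0,0,0,0,0,0,0,0,0,0],"rx": [0,0,0,0,0,0,0,0,0,0,0,0,0,0,0,0,0,0,0,0],"ry": [0,0,0,0,0,0,0,0,0,0,0,0,0,0,0,0,0,0,0,0],"rz": [0.1369,0.1369,0.1369,0.1369,0.1369,0.1369,0.1369,0.1369,0.1369,0.1369,0.1369,0.1369,0.1369,0.1369,0.1369,0.1369,0.1369,0.1369,0.1369,0.1369],"jaw": [1,1,1,1,1,1,1,1,1,1,1,1,1,1,1,1,1,1,1,1]}, "clamp_n": 30}}

```text
t: 2.1
tool_pos: [552.2, -177.1, 242.1]
tcp_rot: [0.242, 0.97, 0.0, -0.0]
wrist_force: [1.4, -0.1, 0.3]
grip_width: 1.001
grip_force: 0.0
```

```bash
python3 -c "
from go import *
rel([552,-178,110],down(62))"
```

```text
[ -0.3  -0.9 132.1] [ 0. -0.  0.]
```

Converted, 212 mm / 1000 = 0.212, 130 mm / 1000 = 0.13.

Emit:
{"op": "run_rows", "data": {"segments": {"dx": [0,0,0,0,0,0,0,0,0,0,0,0,0,0],"dy": [-0.001,-0.001,-0.001,-0.001,-0.001,-0.001,-0.001,-0.001,-0.001,-0.001,-0.001,-0.001,-0.001,-0.001],"dz": [0.13,0.13,0.13,0.212,0.212,0.212,0.212,0.212,0.212,0.212,0.212,0.212,0.212,0.212],"rx": [0,0,0,0,0,0,0,0,0,0,0,0,0,0],"ry": [0,0,0,0,0,0,0,0,0,0,0,0,0,0],"rz": [0,0,0,0,0,0,0,0,0,0,0,0,0,0],"jaw": [1,1,1,1,1,1,1,0,0,0,0,0,0,0]}, "clamp_n": 40}}

```text
t: 3.5
tool_pos: [552.5, -176.3, 31.0]
tcp_rot: [0.242, 0.97, 0.0, 0.0]
wrist_force: [-1.5, 1.2, 4.7]
grip_width: 0.178
grip_force: 40.2
```

```bash
python3 -c "
from h import *
f=grab('scene');cv2.imwrite('pics/s1.png',cv2.resize(f['pixels'][150:290,140:380],None,fx=3,fy=3,interpolation=2))"
```

```text
(no output)
```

View pics/s1.png

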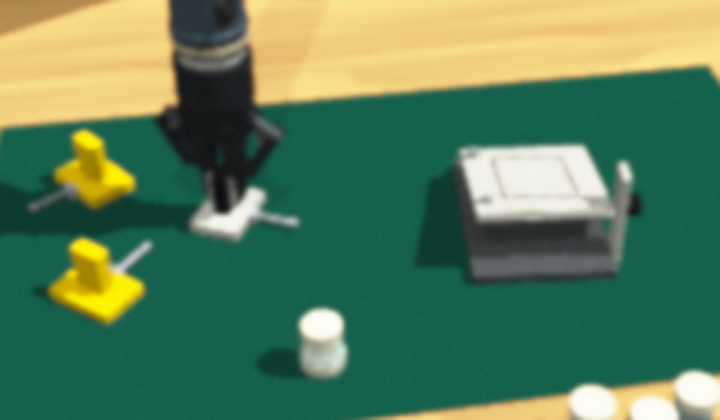

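The gauge is held: the view shows the fingers on the black grip around (230,200), stylus free toward (297,222).

Converted, -120 mm / 1000 = -0.12, -100 mm / 1000 = -0.1.

Emit:
{"op": "run_rows", "data": {"segments": {"dx": [0,0,0,0],"dy": [0,0,0,0],"dz": [-0.05,-0.1,-0.12,-0.12],"rx": [0,0,0,0],"ry": [0,0,0,0],"rz": [0,0,0,0],"jaw": [0,0,0,0]}, "clamp_n": 60}}

```text
t: 3.95
tool_pos: [553.9, -176.9, 153.5]
tcp_rot: [0.242, 0.97, 0.0, 0.003]
wrist_force: [-0.1, -0.3, -1.9]
grip_width: 0.18
grip_force: 59.3
```

```bash
cat >> go.py <<'E'
tip=np.array([-.7,72,22]);org=np.array([-.7,0,31])
def at(pp,pt): return C+Rp@np.array(pp)-Tp@pt
low=(-55,-53,12);high=(55,-53,12)
E
python3 -c "
from go import *
rel(at((-55,-53,60),tip),Tp)
rel(at((-55,-53,22),tip),Tp);print(at(low,tip),at(high,tip),at((0,0,0),org))"
```

```text
[113.1 149.   30.8] [-0.04  -0.208 -0.374]
[105.8 151.9  68. ] [-0.04  -0.208 -0.374]
[534.52397551   6.59069018  75.38578338] [641.24433592  -5.56855901  99.11166233] [602.67746741 124.63429721  84.31933705]
```

Converted, 149 mm / 1000 = 0.149, 113 mm / 1000 = 0.113, -0.374 rad / 1.5708 = -0.2381.

Emit:
{"op": "run_rows", "data": {"segments": {"dx": [0,0,0.113,0.113,0.113,0.113,0.113,0.113],"dy": [0,0,0.149,0.149,0.149,0.149,0.149,0.149],"dz": [0,0,0.031,0.031,0.031,0.031,0.031,0.031],"rx": [-0.0255,-0.0255,-0.0255,-0.0255,-0.0255,-0.0255,-0.0255,-0.0255],"ry": [-0.1324,-0.1324,-0.1324,-0.1324,-0.1324,-0.1324,-0.1324,-0.1324],"rz": [-0.2381,-0.2381,-0.2381,-0.2381,-0.2381,-0.2381,-0.2381,-0.2381],"jaw": [0,0,0,0,0,0,0,0]}}}

```text
t: 4.75
tool_pos: [520.7, 9.5, 117.5]
tcp_rot: [0.055, 0.993, -0.006, 0.103]
wrist_force: [-0.2, 0.0, -0.9]
grip_width: 0.183
grip_force: 59.3
```

```bash
python3 -c "
from go import *
rel(at((-55,-53,22),tip),Tp)
f=grab('scene');cv2.imwrite('pics/s2.png',cv2.resize(f['pixels'][170:270,230:380],None,fx=5,fy=5,interpolation=2))
f=grab('top');cv2.imwrite('pics/t2.png',cv2.resize(f['pixels'][165:255,205:315],None,fx=6,fy=6,interpolation=2))
"
```

```text
[-5.  -1.3 34.1] [ 0.    -0.01   0.003]
```

View pics/t2.png

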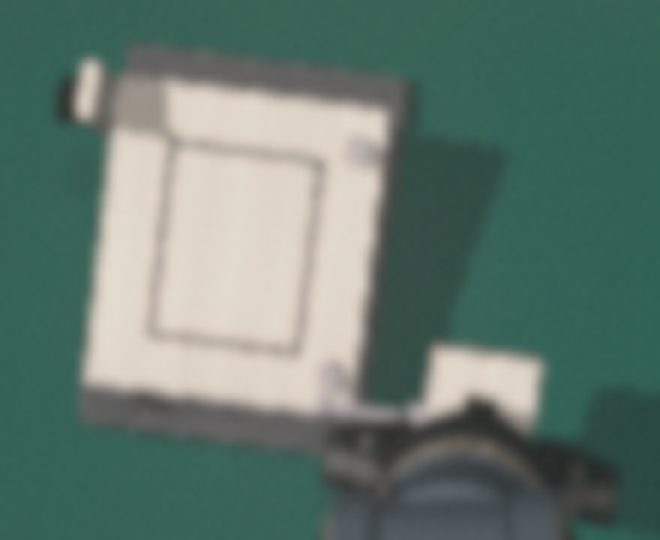

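View pics/s2.png

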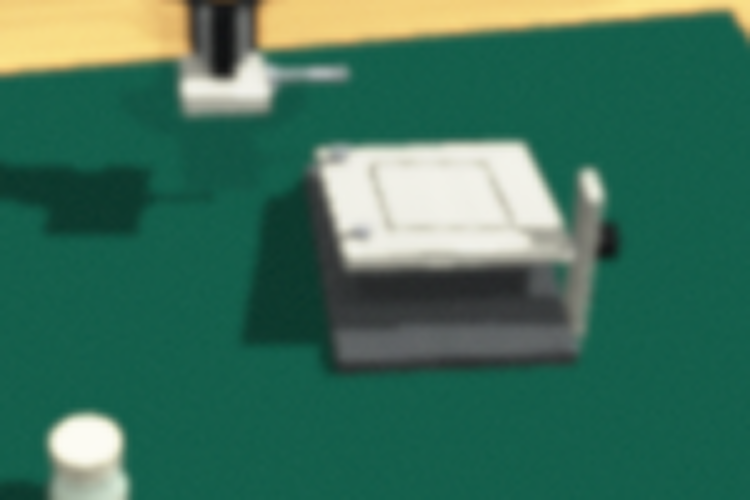

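Top view: ball at about (325,412), just short of the low stud at (333,380) as computed. Scene view: the gauge is held straight, with the stylus ball at (345,72).

Converted, 34 mm / 1000 = 0.034, -5 mm / 1000 = -0.005, -0.01 rad / 1.5708 = -0.0064.

Emit:
{"op": "run_rows", "data": {"segments": {"dx": [-0.005,-0.005,-0.005],"dy": [-0.0013,-0.0013,-0.0013],"dz": [0.034,0.034,0.034],"rx": [0,0,0],"ry": [-0.0064,-0.0064,-0.0064],"rz": [0.0019,0.0019,0.0019],"jaw": [0,0,0]}}}

```text
t: 5.15
tool_pos: [533.4, 3.9, 86.5]
tcp_rot: [0.059, 0.992, -0.006, 0.109]
wrist_force: [-0.1, 0.0, -2.2]
grip_width: 0.185
grip_force: 59.1
```

```bash
python3 -c "
from go import *
rel(at(low,tip),Tp);print(arm.get_state()['wrist_force'])
f=grab('top');cv2.imwrite('pics/t3.png',cv2.resize(f['pixels'][165:255,205:315],None,fx=6,fy=6,interpolation=2))
"
```

```text
[ 1.6  2.8 11. ] [-0.001  0.001 -0.006]
[-0.128818    0.02723314 -2.17630278]
```

View pics/t3.png

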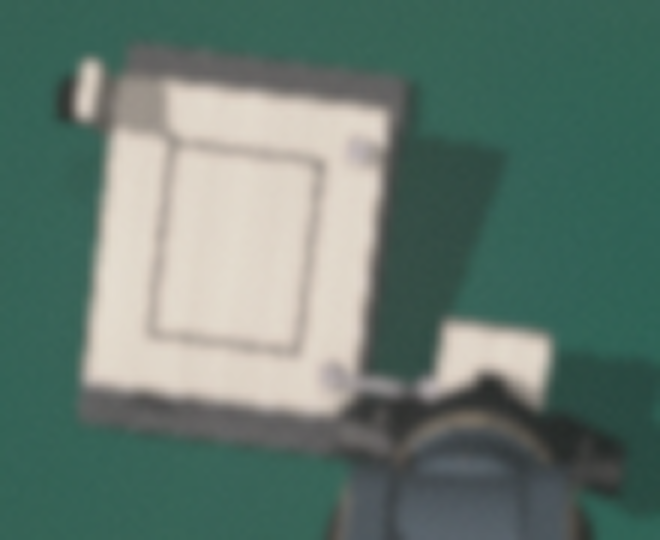

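The ball sits over the low stud at (333,378). Descending gently.

Converted, 10 mm / 1000 = 0.01, 9.5 mm / 1000 = 0.0095, -0.005 rad / 1.5708 = -0.0032.

Emit:
{"op": "run_rows", "data": {"segments": {"dx": [0.001,0.001,0.001,0.001,0.001,0.001,0.001],"dy": [0.002,0.002,0.002,0.002,0.002,0.002,0.002],"dz": [0.003,0.006,0.008,0.009,0.0095,0.01,0.01],"rx": [0,0,0,0,0,0,0],"ry": [0,0,0,0,0,0,0],"rz": [-0.0032,-0.0032,-0.0032,-0.0032,-0.0032,-0.0032,-0.0032],"jaw": [0,0,0,0,0,0,0]}}}

```text
t: 5.9
tool_pos: [535.4, 7.7, 77.1]
tcp_rot: [0.055, 0.992, -0.006, 0.11]
wrist_force: [0.0, -0.3, -1.6]
grip_width: 0.177
grip_force: 59.1
```

```bash
python3 -c "
from go import *
rel(at(low,tip),Tp)"
```

```text
[ 1.1 -1.2  1.5] [0.001 0.003 0.002]
```

Converted, 2 mm / 1000 = 0.002, 1.5 mm / 1000 = 0.0015.

Emit:
{"op": "run_rows", "data": {"segments": {"dx": [0,0,0,0,0],"dy": [-0.001,-0.001,-0.001,-0.001,-0.001],"dz": [0.0005,0.001,0.0015,0.002,0.002],"rx": [0,0,0,0,0],"ry": [0,0,0,0,0],"rz": [0,0,0,0,0],"jaw": [0,0,0,0,0]}}}

```text
t: 6.4
tool_pos: [535.8, 6.5, 75.3]
tcp_rot: [0.055, 0.992, -0.006, 0.11]
wrist_force: [-1.8, -0.6, 1.3]
grip_width: 0.179
grip_force: 59.8
```

```bash
python3 -c "
from go import *
rel(at(low,tip),Tp)"
```

```text
[ 1.2 -0.  -0.4] [0.001 0.003 0.002]
```

Converted, 0.5 mm / 1000 = 0.0005.

Emit:
{"op": "run_rows", "data": {"segments": {"dx": [0,0,0],"dy": [0,0,0],"dz": [0.0005,0.0005,0.0005],"rx": [0,0,0],"ry": [0,0,0],"rz": [0,0,0],"jaw": [0,0,0]}}}

```text
t: 6.7
tool_pos: [535.9, 6.4, 75.0]
tcp_rot: [0.055, 0.992, -0.006, 0.11]
wrist_force: [-3.2, -1.4, 6.0]
grip_width: 0.18
grip_force: 60.4
```

Emit:
{"op": "run_rows", "data": {"segments": {"dx": [0,0,-0.05,-0.1,-0.11,-0.11,-0.11,-0.11],"dy": [0,0,0,0,0,0,0,0],"dz": [-0.015,-0.015,-0.015,-0.015,-0.015,-0.015,-0.015,-0.015],"rx": [0,0,0,0,0,0,0,0],"ry": [0,0,0,0,0,0,0,0],"rz": [0,0,0,0,0,0,0,0],"jaw": [0,0,0,0,0,0,0,0]}}}

```text
t: 7.5
tool_pos: [637.1, -4.7, 112.1]
tcp_rot: [0.055, 0.993, -0.006, 0.108]
wrist_force: [-0.8, -0.1, -2.5]
grip_width: 0.181
grip_force: 59.3
```

```bash
python3 -c "
from go import *
rel(at(high,tip),Tp)"
```

```text
[-1.3 -0.4 13.5] [ 0.    -0.     0.002]
```

Converted, 13.5 mm / 1000 = 0.0135, 13 mm / 1000 = 0.013.

Emit:
{"op": "run_rows", "data": {"segments": {"dx": [0,0,0,0,0,0,0,0],"dy": [0,0,0,0,0,0,0,0],"dz": [0.005,0.009,0.011,0.012,0.0125,0.013,0.0135,0.0135],"rx": [0,0,0,0,0,0,0,0],"ry": [0,0,0,0,0,0,0,0],"rz": [0,0,0,0,0,0,0,0],"jaw": [0,0,0,0,0,0,0,0]}}}

```text
t: 8.3
tool_pos: [642.2, -5.3, 100.2]
tcp_rot: [0.055, 0.992, -0.006, 0.11]
wrist_force: [-0.2, 0.7, -1.8]
grip_width: 0.178
grip_force: 59.3
```

```bash
python3 -c "
from go import *
rel(at(high,tip),Tp)
f=grab('top');cv2.imwrite('pics/t4.png',cv2.resize(f['pixels'][165:255,205:315],None,fx=6,fy=6,interpolation=2))
"
```

```text
[ 1.2 -0.3  0.8] [0.001 0.003 0.002]
```

View pics/t4.png

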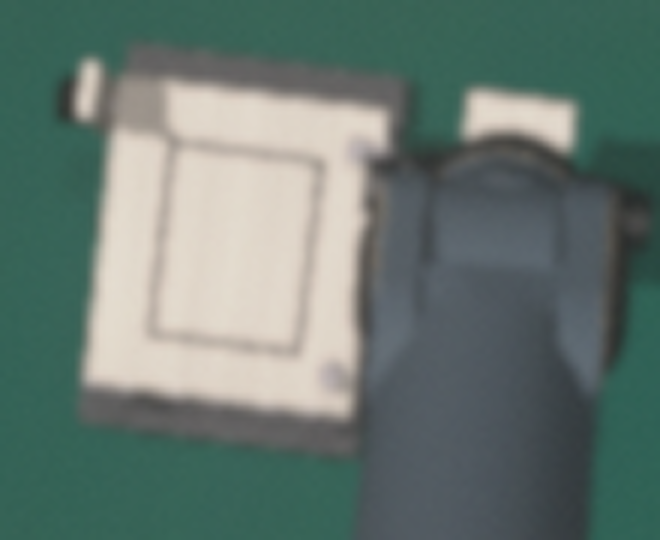

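The ball is over the high stud at about (358,150). Now the contact.

Converted, 1.5 mm / 1000 = 0.0015, 1 mm / 1000 = 0.001.

Emit:
{"op": "run_rows", "data": {"segments": {"dx": [0,0,0,0,0],"dy": [0,0,0,0,0],"dz": [0.0005,0.001,0.0015,0.0015,0.0015],"rx": [0,0,0,0,0],"ry": [0,0,0,0,0],"rz": [0,0,0,0,0],"jaw": [0,0,0,0,0]}}}

```text
t: 8.85
tool_pos: [642.7, -5.4, 99.1]
tcp_rot: [0.055, 0.992, -0.006, 0.11]
wrist_force: [-1.3, -0.6, 2.8]
grip_width: 0.179
grip_force: 60.0
```

```bash
python3 -c "
from go import *
rel(at(high,tip),Tp)"
```

```text
[ 1.3 -0.3 -0.3] [0.001 0.004 0.002]
```

Converted, 0.5 mm / 1000 = 0.0005.

Emit:
{"op": "run_rows", "data": {"segments": {"dx": [0,0,0],"dy": [0,0,0],"dz": [0.0005,0.0005,0.0005],"rx": [0,0,0],"ry": [0,0,0],"rz": [0,0,0],"jaw": [0,0,0]}}}

```text
t: 9.15
tool_pos: [642.8, -5.5, 98.9]
tcp_rot: [0.055, 0.992, -0.006, 0.11]
wrist_force: [-3.0, -0.2, 5.2]
grip_width: 0.182
grip_force: 60.4
```

Emit:
{"op": "run_rows", "data": {"segments": {"dx": [0,0,0],"dy": [0,0,0],"dz": [-0.025,-0.025,-0.025],"rx": [0,0,0],"ry": [0,0,0],"rz": [0,0,0],"jaw": [0,0,0]}}}

```text
t: 9.45
tool_pos: [637.4, -4.6, 122.5]
tcp_rot: [0.055, 0.992, -0.006, 0.11]
wrist_force: [0.1, 0.8, -2.1]
grip_width: 0.18
grip_force: 59.4
```

```bash
python3 -c "
from go import *
rel(at((0,0,20),org),Tp);rel(at((0,0,8),org),Tp)"
```

```text
[ 56.  124.6   6.6] [0.001 0.004 0.002]
[ 56.  124.6  18.6] [0.001 0.004 0.002]
```

Converted, 124.5 mm / 1000 = 0.1245, 56 mm / 1000 = 0.056, 0.002 rad / 1.5708 = 0.0013.

Emit:
{"op": "run_rows", "data": {"segments": {"dx": [0.056,0.056,0.056,0.056,0.056,0.056,0.056,0.056],"dy": [0.1245,0.1245,0.1245,0.1245,0.1245,0.1245,0.1245,0.1245],"dz": [0,0,0,0,0.016,0.016,0.018,0.018],"rx": [0,0,0,0,0,0,0,0],"ry": [0.0013,0.0013,0.0013,0.0013,0.0013,0.0013,0.0013,0.0013],"rz": [0,0,0,0,0,0,0,0],"jaw": [0,0,0,0,0,0,0,0]}}}

```text
t: 10.25
tool_pos: [600.9, 122.9, 92.3]
tcp_rot: [0.057, 0.992, -0.007, 0.109]
wrist_force: [0.1, -0.6, -0.9]
grip_width: 0.176
grip_force: 59.3
```

```bash
python3 -c "
from go import *
rel(at((0,0,0),org),Tp)
f=grab('scene');cv2.imwrite('pics/s5.png',cv2.resize(f['pixels'][170:270,270:390],None,fx=6,fy=6,interpolation=2))
"
```

```text
[0.2 2.  8.1] [-0.001  0.001 -0.   ]
```

View pics/s5.png

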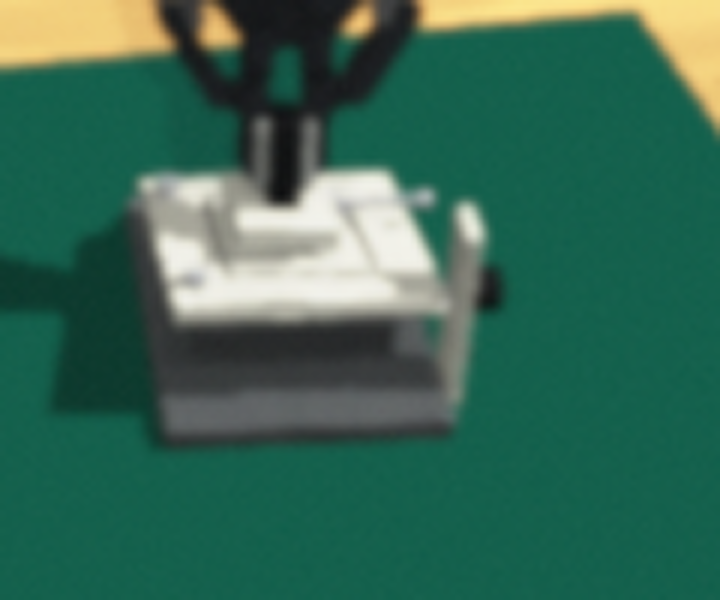

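The gauge hovers over the rectangle with the foot at about (290,230), and the stylus points left of the plate toward (430,195), clear of the cheek. Lowering.

Converted, 8.5 mm / 1000 = 0.0085, 8 mm / 1000 = 0.008.

Emit:
{"op": "run_rows", "data": {"segments": {"dx": [0,0,0,0,0,0,0,0],"dy": [0.001,0.001,0.001,0.001,0.001,0.001,0.001,0.001],"dz": [0.003,0.005,0.006,0.007,0.0075,0.008,0.0085,0.0085],"rx": [0,0,0,0,0,0,0,0],"ry": [0,0,0,0,0,0,0,0],"rz": [0,0,0,0,0,0,0,0],"jaw": [0,0,0,0,0,0,0,0]}}}

```text
t: 11.1
tool_pos: [602.6, 125.5, 84.7]
tcp_rot: [0.055, 0.992, -0.006, 0.109]
wrist_force: [-1.0, -1.0, 0.7]
grip_width: 0.178
grip_force: 59.7
```

```bash
python3 -c "
from go import *
rel(at((0,0,0),org),Tp)"
```

```text
[-0.1 -0.8  0.4] [0.001 0.001 0.002]
```

Converted, 0.8 mm / 1000 = 0.0008, 0.4 mm / 1000 = 0.0004.

Emit:
{"op": "run_rows", "data": {"segments": {"dx": [0,0,0,0],"dy": [0,0,0,0],"dz": [0.0004,0.0008,0.0008,0.0008],"rx": [0,0,0,0],"ry": [0,0,0,0],"rz": [0,0,0,0],"jaw": [0,0,0,0]}}}

```text
t: 11.5
tool_pos: [602.5, 125.4, 84.6]
tcp_rot: [0.055, 0.993, -0.006, 0.109]
wrist_force: [-5.8, 0.0, 7.0]
grip_width: 0.182
grip_force: 60.9
```

```bash
python3 -c "
from go import *
rel(at((0,0,0),org),Tp);s=arm.get_state();print(Rp.T@s['wrist_force'],s['wrist_torque'])"
```

```text
[-0.2 -0.8  0.3] [0.001 0.001 0.002]
[-4.11528241 -0.61715826  8.12161235] [-0.07736888  0.79740549 -0.0630498 ]
```

Converted, 0.3 mm / 1000 = 0.0003.

Emit:
{"op": "run_rows", "data": {"segments": {"dx": [0,0,0,0,0,0,0,0],"dy": [0,0,0,0,0,0,0,0],"dz": [0.0003,0.0003,0.0003,0.0003,0.0003,0.0003,0.0003,0.0003],"rx": [0,0,0,0,0,0,0,0],"ry": [0,0,0,0,0,0,0,0],"rz": [0,0,0,0,0,0,0,0],"jaw": [0,0,0,0,0,0,0,0]}}}

```text
t: 12.3
tool_pos: [602.6, 125.4, 84.6]
tcp_rot: [0.055, 0.993, -0.006, 0.109]
wrist_force: [-6.4, -1.0, 9.0]
grip_width: 0.18
grip_force: 61.3
```

```bash
python3 -c "
from go import *
rel(at((0,0,0),org),Tp);s=arm.get_state();print(Rp.T@s['wrist_force'],s['wrist_torque'])
f=grab('scene');cv2.imwrite('pics/s6.png',cv2.resize(f['pixels'][185:245,285:375],None,fx=8,fy=8,interpolation=2))"
```

```text
[-0.1 -0.8  0.3] [0.001 0.001 0.002]
[-4.15280841 -1.67195646 10.1382678 ] [-0.13579728  0.96429705 -0.08515738]
```

View pics/s6.png

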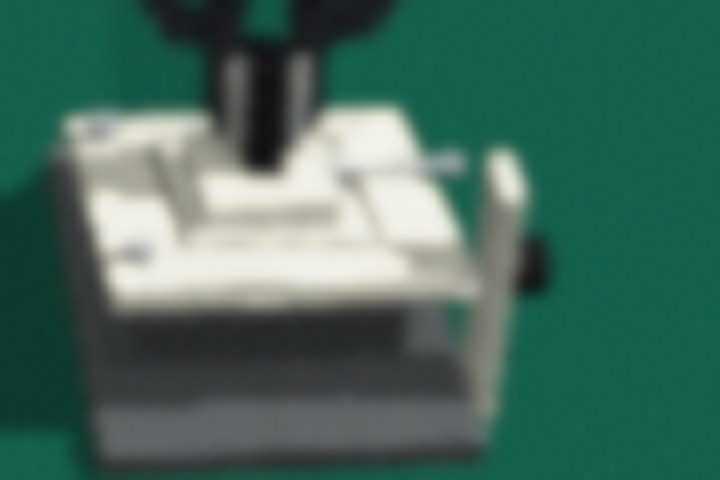

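The foot sits flush inside the rectangle, with its front edge at x 200–338 against outline lines at about 172 and 362, and it is pressed with about 12 N. Handing in.

```bash
python3 -c "
from plant import job_done
print(job_done())"
```

```text
the job is handed in; nothing more can be done
None
```

The job is handed in, though no verdict came back: the gauge touched the low stud, then the high stud, and is still gripped and pressed at about 12 N on the tilt plate, centred and by all readings flush in the rectangle with its stylus pointing left.

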